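Close up the tea case after a tasting

TASK

The tasting is over: put every tea tin that is out on the table back in the glass-topped tea case, the short round tins standing wholly on the raised wooden riser and the tall square caddies standing on the cork mat in the other bay, all upright. The case is loaded from above by sliding its glass panes aside; when everything is in, both panes must be slid fully shut. Leave the kettle, the carafe and the cup where they are.

Things in the scene. Friction and masses are not known exactly. Their poses are not given: they have to be found in the camera images.
- case: fixed counter-top tea case: wooden plinth, glass walls, aluminium frame; 456 mm long (y), 222 mm deep (x). Origin: centre of its underside; x away from the robot, y to the robot's left. A 6 mm glass divider at y = 0, 112 mm high, makes a left and a right bay, each roofed by a sliding glass pane. Long frame rails reach 142 mm above the table, end rails 128 mm
- bay_left (a point): middle of the left bay's floor, 22 mm above the table, axes as the case's. The bay spans case y 3 to 210 mm and case x -95 to 95 mm inside; with its pane fully open it is clear from above from 15 to 210 mm sideways of the case's middle
- bay_right (a point): middle of the right bay's floor, 22 mm above the table, axes as the case's. The bay spans case y -3 to -210 mm and case x -95 to 95 mm inside; with its pane fully open it is clear from above from 15 to 210 mm sideways of the case's middle
- pane_left (a joint): slide of the left glass pane (upper track), m: 0 = fully shut over the left bay (stop), growing as it slides towards -y of the case, over the other pane; 0.195 = fully open (stop). Stays where left; friction about 2 N, pane 0.5 kg, 213 mm long, so an open pane covers the other bay
- pane_right (a joint): slide of the right glass pane (lower track), m: 0 = fully shut over the right bay (stop), growing as it slides towards +y of the case, under the other pane; 0.195 = fully open (stop). Stays where left; friction about 2 N, pane 0.5 kg, 213 mm long, so an open pane covers the other bay
- pane_left_pull (a point): middle of the top edge of the left pane's pull, an upstanding black lip at the pane's outer end: 10 mm thick (case y), 100 mm long (case x), top 162 mm above the table, 22 mm above this pane's glass (140 mm). Pinch it from above across its thickness, or push it. Moves with the pane; axes as the case's. Nothing else on the case rises above 142 mm
- pane_right_pull (a point): middle of the top edge of the right pane's pull, an upstanding black lip at the pane's outer end: 10 mm thick (case y), 100 mm long (case x), top 162 mm above the table, 32 mm above this pane's glass (130 mm). Pinch it from above across its thickness, or push it. Moves with the pane; axes as the case's. Nothing else on the case rises above 142 mm
- riser: display riser, a fixed light wooden block on the floor of one bay (left or right differs from start to start), 110 mm deep (x) by 172 mm long (y), 40 mm high; origin at the centre of its underside, axes as the case's. Top 62 mm above the table; it holds two round tins side by side along y
- mat: thick cork mat, fixed, on the floor of the bay that has no riser, 170 mm deep (x) by 180 mm long (y), 10 mm thick; origin at the centre of its underside, axes as the case's. Top 32 mm above the table; it holds two caddies side by side along y
- tin_a: short round tea tin with flat lid, dark olive, dia 64 mm, 50 mm tall, 110 to 225 g; origin at the centre of its underside, z up. Belongs on the riser. May be absent (None)
- tin_b: short round tea tin with flat lid, dark olive, dia 64 mm, 50 mm tall, 110 to 225 g; origin at the centre of its underside, z up. Belongs on the riser. May be absent (None)
- caddy_a: tall square tea caddy, same dark olive, 64 x 64 mm (edges rounded 4 mm), 80 mm tall, 150 to 310 g, weight low down; origin at the centre of its underside, z up, x and y across the flat faces. Belongs on the cork mat; too tall for the riser, the glass would not pass over it. May be absent (None)
- caddy_b: tall square tea caddy, same dark olive, 64 x 64 mm (edges rounded 4 mm), 80 mm tall, 150 to 310 g, weight low down; origin at the centre of its underside, z up, x and y across the flat faces. Belongs on the cork mat; too tall for the riser, the glass would not pass over it. May be absent (None)
- kettle: black gooseneck kettle, 140 mm dia, 148 mm tall, spout to its +y, handle to its -y; leave alone; origin at the centre of its underside
- carafe: corked glass carafe, 94 mm dia, 180 mm tall; leave alone; origin at the centre of its underside
- cup: white cup, 80 mm dia, 70 mm tall; leave alone; origin at the centre of its underside

How it is judged:
At the end, for the whole second after the job is handed in: Round tins present: upright (0.08 rad) on the riser, centre within 26 mm in x and 57 mm in y of its centre. Caddies present: upright on the cork mat, centre within 68 mm in x and 85 mm in y of its centre. All at rest; both panes shut to within 6 mm (x of tin_a in the frame of riser between -0.026 and 0.026 m and y of tin_a in the frame of riser between -0.057 and 0.057 m and z of tin_a in the frame of riser between 0.034 and 0.046 m and angle between each of tin_a, tin_b, caddy_a, caddy_b's own z axis and vertical below 0.08 rad and linear speed of each of tin_a, tin_b, caddy_a, caddy_b below 0.02 m/s and x of tin_b in the frame of riser between -0.026 and 0.026 m and y of tin_b in the frame of riser between -0.057 and 0.057 m and z of tin_b in the frame of riser between 0.034 and 0.046 m and x of caddy_a in the frame of mat between -0.068 and 0.068 m and y of caddy_a in the frame of mat between -0.085 and 0.085 m and z of caddy_a in the frame of mat between 0.004 and 0.016 m and x of caddy_b in the frame of mat between -0.068 and 0.068 m and y of caddy_b in the frame of mat between -0.085 and 0.085 m and z of caddy_b in the frame of mat between 0.004 and 0.016 m and value of joint each of pane_left, pane_right below 0.006 m); the robot touches nothing.
It fails at once if the kettle is shifted by more than 30 mm or tipped (distance of kettle from where it was at the start of the episode above 0.03 m or angle between kettle's own z axis and vertical above 0.3 rad).
It fails at once if the carafe is shifted by more than 30 mm or tipped (distance of carafe from where it was at the start of the episode above 0.03 m or angle between carafe's own z axis and vertical above 0.3 rad).
It fails at once if the cup is shifted by more than 30 mm or tipped (distance of cup from where it was at the start of the episode above 0.03 m or angle between cup's own z axis and vertical above 0.3 rad).
Of tin_a, tin_b, caddy_a, caddy_b only 3 to 4 are there at a start; the rules pass over those that are not, and their reading is None.
At some moment in a run one of caddy_a, caddy_b may be knocked a few centimetres aside while the robot is not near it.
It also fails if it takes over 210 s, if anything falls off the work surface, if the arm or the gripper's body presses on something with over 40 N, if the wrist force passes 120 N, or if a joint passes its speed limit or range.

ROBOT

A 6-joint arm with a two-finger parallel gripper is mounted at the origin on the work surface. World frame = base frame: x ahead of the robot, y to its left, z up, the work surface at z = 0. Lengths are in m, angles in rad, forces in N, time in s.
With the tool pointing down it reaches from about 0.25 to 0.775 m from the base axis. Payload 8.9 kg.
Tool frame: the origin (TCP) lies at the very end of the fingers, on their centre line; the grasp point (between the pads) lies 19 mm behind it; z points along the fingers, y is the direction in which the jaws open and shut (so a half turn about z gives the same grasp; the last joint's range is limited). The gripper opens to 85 mm and grips with 20 to 120 N. Pads are 22 mm wide; open, the fingers measure 114 mm over their backs; the gripper's body (76 mm by 85 mm) begins 54 mm behind the grasp point. The pads swing forward as they close: fully open they stand 13 mm farther back than shut.
Start: joints at [1.117, 0.291, -0.153, 1.127, 0, 1.431], TCP at [0.163, 0.499, 0.231] pointing down, gripper open.
Joint ranges: [-2.52, 2.52], [-0.91, 1.74], [-1.3, 1.37], [-1.96, 2.02], [-1.52, 1.47], [-3.14, 3.14]. Speed limits (rad/s): [2.22, 2.22, 2.79, 3.14, 3.14, 3.14].

INTERFACE

Orientations are given as [roll, pitch, yaw] about the fixed x, y, z axes, in that order (R = Rz(yaw) Ry(pitch) Rx(roll)).
In Python, from workcell import bot, optics, workorder gives the robot as it stands.
- The arm moves only by the tool move_arm, never from a script. Its argument "commands" is a list of rows, each a list of 3 entries, a list of its own where there are three numbers: the shift along the world's x, y, z in mm, then the turn, a rotation vector about the world's x, y, z in degrees, then the finger opening in mm, from 0 to 85.4. A call has 1 to 12 rows; each row is the pose to reach, as a shift and turn from the pose measured when the call began; what a row does not reach only later rows make up. A row lasts 1/10 s, in which the tool goes at most 50 mm and 8.59 degrees, less where a joint would pass 70% of its speed; a pose out of reach is approached as far as the arm can. A call with a gripper value outside its range is refused whole. The fingers move at their own pace and stop on an object; "force" is the grip in N (left out, the last holds). Time passes only in rows, so rows that repeat a pose let the fingers close. It gives the time, the measured TCP pose, the force and the opening at its end, in the units of the state.
- bot.read_state(): the state, without advancing time (a new reading comes with each control period).
- optics.grab_frame(name): name is "side" or "top"; returns the picture (400x640x3 uint8, blue, green, red); there is no depth.
- optics.camera_params(name): a dict with "fx", "fy", "cx", "cy" (pixels), "distortion" ([k1, k2, p1, p2, k3] as OpenCV has them; the pictures are not rectified), "pose" (4x4, takes a point from camera to world coordinates). Camera axes: x right, y down, z forward; pixel columns grow to the right and rows downward; lengths in m; the calibration is good to about 2 mm. A picture is of the moment at which its call begins. camera_params takes no time and is no camera call.
- workorder.close_job(): hands the job in, once; it reports no verdict.
The state is a dict: "clock": time; "joint_pos": joint angles; "qvel": joint speeds; "effort": joint torques, N m; "eef_pos": TCP position; "tool_rot": TCP orientation; "force": force on the tool from outside, world axes, zero at the start; "torque": the same for the moment, N m; "grip_width": opening from 0.0 (shut) to 1.0 (fully open).
Only numpy, scipy, OpenCV 4.12 (cv2) and the standard library are available. Lean on these libraries where they do the work, as an engineer would, in place of code of your own. Each camera call takes 0.05 s, during which the arm holds its last target.

## Working session

There is one attempt and no reset: what is moved stays moved. The work goes in short steps, Python scripts to look and compute and a tool call to move; the robot and the scene stay as the last step left them, time stands still between calls to the robot, and variables do not carry over. Pictures are saved under pics/ and viewed, and the job is handed in when it is done.

Besides the shell and the picture viewer there is one more tool, called after "Call:" as a command line: name --argument value ..., lists and objects as JSON in quotes. move_arm: Moves the arm, as the interface text tells. Its arguments: {"type":"object","properties":{"commands":{"type":"array"},"force":{"type":"number"}},"required":["commands"]}

```bash
ls; mkdir -p pics
python3 - <<'E'
from workcell import bot, optics, workorder
import cv2
print(bot.read_state())
for n in("side","top"):
    p=optics.camera_params(n);print(n,p)
    cv2.imwrite(f"pics/{n}0.png",optics.grab_frame(n))
E
```

```text
pics
{'clock': 0.0, 'joint_pos': array([ 1.11670199e+00,  2.91232001e-01, -1.54151271e-01,  1.12670360e+00,
       -1.48991056e-05,  1.43151877e+00]), 'qvel': array([-0.00094681, -0.00117217, -0.00138486,  0.00016462, -0.00023571,
       -0.00036947]), 'effort': array([ 7.10799522e-04, -5.37139928e+01,  3.31373119e+01,  1.57072413e-02,
       -1.56684046e-04,  2.52752443e-05]), 'eef_pos': array([0.16235186, 0.49879122, 0.23074808]), 'tool_rot': array([-3.14031254e+00, -1.64408213e-04,  2.82677578e+00]), 'force': array([ 0.10729539, -0.10820822,  0.2970207 ]), 'torque': array([0.00965729, 0.01984197, 0.06256209]), 'grip_width': 1.0036199343999355}
side {'fx': 377.45421177720834, 'fy': 377.45421177720834, 'cx': 320.9690061002813, 'cy': 201.16426923891524, 'distortion': array([-0.0753236,  0.       ,  0.       ,  0.       ,  0.       ]), 'pose': array([[ 0.90723198, -0.30870316,  0.28571402,  0.12962774],
       [-0.42034508, -0.69039544,  0.58878192, -0.78153298],
       [ 0.01549682, -0.65426027, -0.75611068,  1.10496829],
       [ 0.        ,  0.        ,  0.        ,  1.        ]])}
top {'fx': 380.3593956124946, 'fy': 380.3593956124946, 'cx': 327.1140321247884, 'cy': 201.86980555835098, 'distortion': array([0.00501106, 0.        , 0.        , 0.        , 0.        ]), 'pose': array([[-2.84544727e-02, -9.83446211e-01,  1.78952209e-01,
         2.80943901e-01],
       [-9.99586803e-01,  2.72655800e-02, -9.10010577e-03,
        -1.06102171e-03],
       [ 4.07022876e-03, -1.79137205e-01, -9.83815681e-01,
         1.43716633e+00],
       [ 0.00000000e+00,  0.00000000e+00,  0.00000000e+00,
         1.00000000e+00]])}
```

View pics/top0.png

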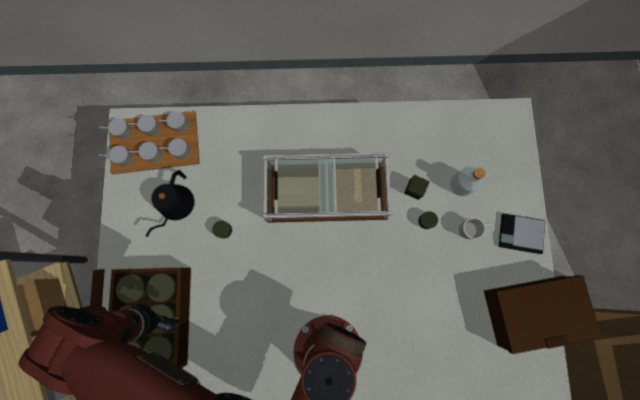

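View pics/side0.png

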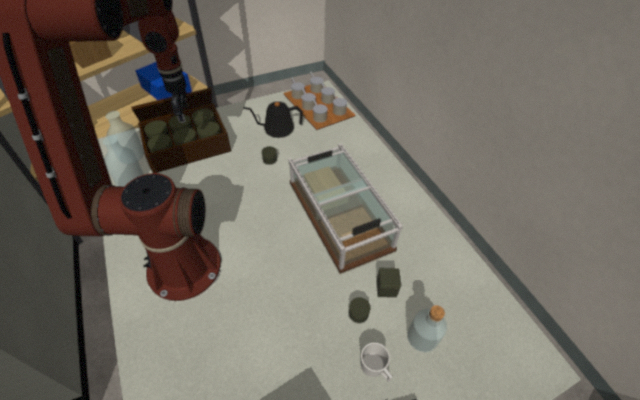

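```bash
cat > h.py <<'E'
import numpy as np, cv2
from workcell import bot, optics, workorder
def proj(n,P):
    c=optics.camera_params(n); T=np.linalg.inv(c['pose']); K=np.array([[c['fx'],0,c['cx']],[0,c['fy'],c['cy']],[0,0,1]])
    r,_=cv2.Rodrigues(T[:3,:3]); p,_=cv2.projectPoints(np.array(P,float).reshape(-1,1,3),r,T[:3,3],K,c['distortion']); return p.reshape(-1,2)
def ray(n,uv):
    c=optics.camera_params(n); K=np.array([[c['fx'],0,c['cx']],[0,c['fy'],c['cy']],[0,0,1]])
    q=cv2.undistortPoints(np.array(uv,float).reshape(-1,1,2),K,c['distortion']).reshape(-1,2)
    d=np.c_[q,np.ones(len(q))]@c['pose'][:3,:3].T
    return c['pose'][:3,3],d
def onz(n,uv,z):
    o,d=ray(n,uv); z=np.broadcast_to(z,(len(d),)); return o+d*((z-o[2])/d[:,2])[:,None]
def crop(n,box,f,name,img=None):
    img=optics.grab_frame(n) if img is None else img
    x0,y0,x1,y1=box; cv2.imwrite(name,cv2.resize(img[y0:y1,x0:x1],None,fx=f,fy=f,interpolation=cv2.INTER_CUBIC)); return img
E
python3 - <<'E'
from h import *
t=cv2.imread('pics/top0.png'); s=cv2.imread('pics/side0.png')
crop('top',(250,145,410,235),5,'pics/c1.png',t)
crop('side',(240,130,440,280),4,'pics/c3.png',s)
m=cv2.inRange(cv2.cvtColor(t,cv2.COLOR_BGR2HSV),(20,40,0),(50,255,75)); 
for nm,im in(('top',t),('side',s)):
    h=cv2.cvtColor(im,cv2.COLOR_BGR2HSV)
    for p in ([(222,229),(428,219),(417,187),(130,288)] if nm=='top' else [(270,155),(360,310),(390,282),(158,130)]): print(nm,p,im[p[1],p[0]],h[p[1],p[0]])
E
```

```text
top (222, 229) [33 48 45] [36 80 48]
top (428, 219) [31 45 42] [36 79 45]
top (417, 187) [30 44 42] [34 81 44]
top (130, 288) [29 42 39] [37 79 42]
side (270, 155) [43 57 59] [26 69 59]
side (360, 310) [48 64 64] [30 64 64]
side (390, 282) [50 67 64] [35 65 67]
side (158, 130) [40 62 60] [33 90 62]
```

View pics/c1.png

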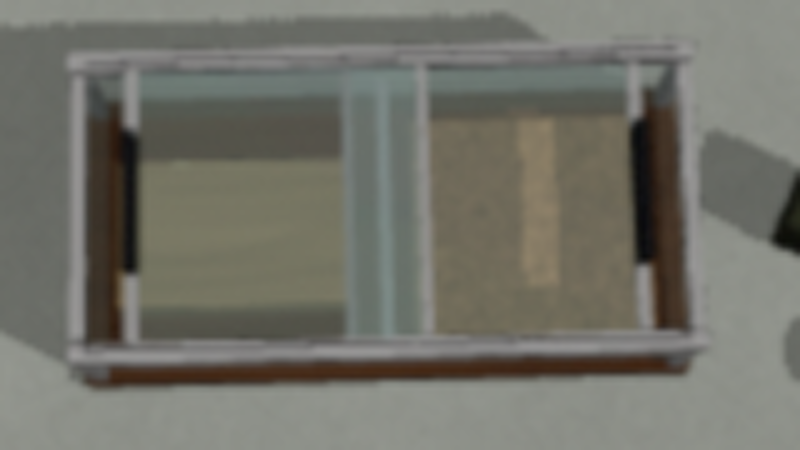

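View pics/c3.png

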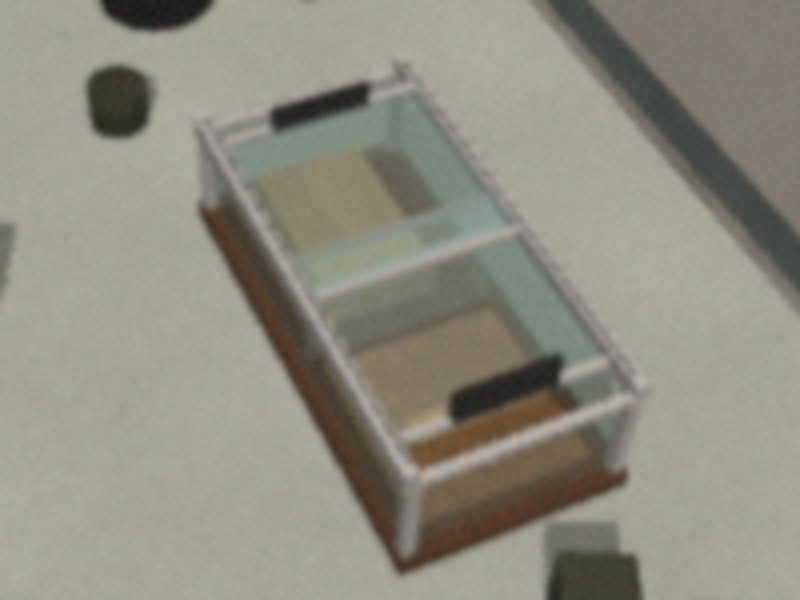

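Run:
```python
from h import *
def px(l,f,x0,y0): return [(x0+(u+.5)/f-.5,y0+(v+.5)/f-.5) for u,v in l]
C=px([(68,55),(690,43),(703,342),(70,348)],5,250,145)
w=onz('top',C,.142); print('rail corners',w.round(4)); print(w.mean(0).round(4))
L=px([(130,132),(130,272),(642,120),(642,265)],5,250,145)
w=onz('top',L,.162); print('pulls',w.round(4))
S=px([(272,115),(368,85),(452,400),(562,360)],4,240,130)
w=onz('side',S,.162); print('pulls side tops',w.round(4))
# plinth base front edge
w=onz('side',px([(200,208),(402,572),(625,480)],4,240,130),.0); print('plinth',w.round(4))
w=onz('top',px([(85,385),(688,373)],5,250,145),.0); print('plinth top',w.round(4))
# tins
for n,ims in (('top',cv2.imread('pics/top0.png')),('side',cv2.imread('pics/side0.png'))):
    hsv=cv2.cvtColor(ims,cv2.COLOR_BGR2HSV); m=cv2.inRange(hsv,(18,35,0),(55,255,95))
    k,lab,st,ce=cv2.connectedComponentsWithStats(m)
    for i in range(1,k):
        if 60<st[i,4]<1500: print(n,st[i],ce[i].round(1),onz(n,[ce[i]],.05).round(3)[0])
```

```text
rail corners [[ 0.689   0.2082  0.142 ]
 [ 0.6859 -0.2324  0.142 ]
 [ 0.4716 -0.2292  0.142 ]
 [ 0.4795  0.2065  0.142 ]]
[ 0.5815 -0.0117  0.142 ]
pulls [[ 0.6262  0.162   0.162 ]
 [ 0.5277  0.1625  0.162 ]
 [ 0.6251 -0.1924  0.162 ]
 [ 0.5229 -0.1871  0.162 ]]
pulls side tops [[ 0.5285  0.1609  0.162 ]
 [ 0.627   0.1623  0.162 ]
 [ 0.5266 -0.1936  0.162 ]
 [ 0.6253 -0.1948  0.162 ]]
plinth [[ 0.4753  0.2256  0.    ]
 [ 0.4729 -0.2334  0.    ]
 [ 0.6927 -0.2326  0.    ]]
plinth top [[ 0.4725  0.2178  0.    ]
 [ 0.4689 -0.2413  0.    ]]
top [148 123  13  13  67] [155.1 130.2] [0.83  0.636 0.05 ]
top [118 125  14  14  78] [126.4 133.1] [0.821 0.745 0.05 ]
top [149 148  13  14  62] [156.8 156.4] [0.726 0.624 0.05 ]
top [121 153  12  13  71] [128.  159.9] [0.715 0.732 0.05 ]
top [405 176  24  23 351] [416.5 186.9] [ 0.581 -0.349  0.05 ]
top [419 212  19  17 242] [427.8 219.8] [ 0.456 -0.382  0.05 ]
top [212 221  20  17 254] [221.4 229.1] [0.443 0.375 0.05 ]
top [  3 259  33  88 453] [ 20.  301.7] [0.207 1.075 0.05 ]
top [ 54 261  29  49 241] [ 72.1 286.1] [0.255 0.898 0.05 ]
top [ 34 27
[... 286 characters left out ...]
  0.05 ]
top [ 39 383  10  17  74] [ 43.7 392.2] [-0.093  0.961  0.05 ]
side [133   0  14  16  77] [140.2   5.5] [0.128 2.231 0.05 ]
side [ 48  48  23  33 177] [59.  63.6] [-0.401  1.593  0.05 ]
side [161  64  21  10  62] [172.7  70.5] [0.191 1.209 0.05 ]
side [ 64  96  16  24 112] [ 71.9 108.2] [-0.327  1.078  0.05 ]
side [ 72 129  17  16  86] [ 79.2 135.5] [-0.296  0.833  0.05 ]
side [ 82 142  18  43 198] [ 90.4 163.8] [-0.254  0.613  0.05 ]
side [262 147  15  17 210] [269.  154.9] [0.438 0.357 0.05 ]
side [365 237  26  19  72] [380.9 246.1] [ 0.628 -0.224  0.05 ]
side [377 268  24  29 604] [388.2 281.9] [ 0.58  -0.351  0.05 ]
side [349 297  21  26 423] [358.8 309.3] [ 0.452 -0.393  0.05 ]
```

```bash
cat >> h.py <<'E'
def tri(a,b):
    A=np.zeros((3,3));y=np.zeros(3);r=[]
    for n,uv in(('top',a),('side',b)):
        o,d=ray(n,[uv]);d=d[0]/np.linalg.norm(d[0]);M=np.eye(3)-np.outer(d,d);A+=M;y+=M@o;r.append((o,d))
    p=np.linalg.solve(A,y);return p,[np.linalg.norm(np.cross(p-o,d)) for o,d in r]
E
python3 - <<'E'
from h import *
for nm,a,b,h in(('tinL',(221.4,229.1),(269,154.9),.05),('tinR',(427.8,219.8),(358.8,309.3),.05),('cad',(416.5,186.9),(388.2,281.9),.08)):
    print(nm,*tri(a,b),onz('top',[a],h*.6)[0].round(3),onz('side',[b],h*.5)[0].round(3))
t=cv2.imread('pics/top0.png'); s=cv2.imread('pics/side0.png')
a=cv2.resize(t[165:245,395:495],None,fx=7,fy=7,interpolation=cv2.INTER_CUBIC); cv2.imwrite('pics/c4.png',a)
b=cv2.resize(s[250:390,330:460],None,fx=4,fy=4,interpolation=cv2.INTER_CUBIC); cv2.imwrite('pics/c5.png',b)
E
```

```text
tinL [0.4452235  0.38118036 0.02770586] [np.float64(0.00026787406129301643), np.float64(0.0002678740612930039)] [0.445 0.381 0.03 ] [0.446 0.384 0.025]
tinR [ 0.45778974 -0.3868801   0.03238335] [np.float64(0.0004409046785723064), np.float64(0.00044090467857220737)] [ 0.459 -0.388  0.03 ] [ 0.46  -0.384  0.025]
cad [ 0.58130695 -0.3499598   0.04750902] [np.float64(7.023152003930082e-05), np.float64(7.02315200392842e-05)] [ 0.581 -0.35   0.048] [ 0.584 -0.347  0.04 ]
```

View pics/c4.png

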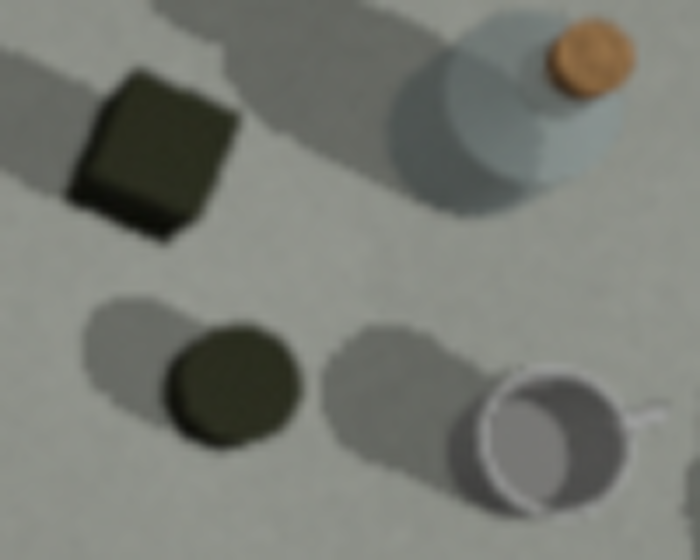

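View pics/c5.png

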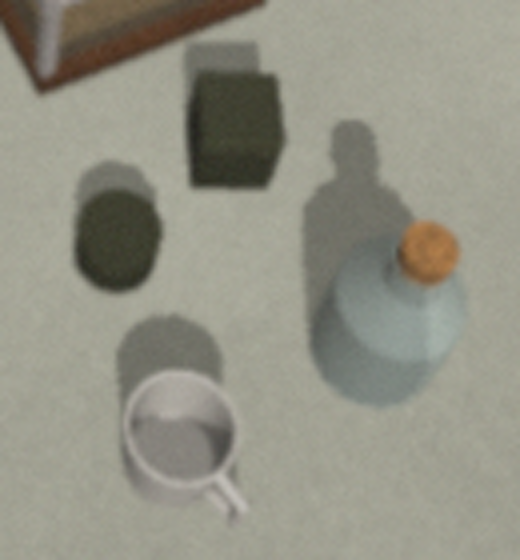

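Call:
move_arm --commands '[[[415,-337,30],[0,0,17.5],85],[[415,-337,30],[0,0,17.5],85],[[415,-337,30],[0,0,17.5],85],[[415,-337,30],[0,0,17.5],85],[[415,-337,30],[0,0,17.5],85],[[415,-337,30],[0,0,17.5],85],[[415,-337,30],[0,0,17.5],85],[[415,-337,30],[0,0,17.5],85],[[415,-337,30],[0,0,17.5],85],[[415,-337,30],[0,0,17.5],85],[[415,-337,30],[0,0,17.5],85],[[415,-337,30],[0,0,17.5],85]]' --force 30

```text
clock: 1.3
eef_pos: [0.581, 0.1579, 0.2598]
tool_rot: [-3.139, 0.001, 3.127]
force: [-0.4, 0.3, 0.5]
grip_width: 0.998
```

Run:
```python
from h import *
t=crop('top',(0,0,640,400),1.25,'pics/t1.png'); s=crop('side',(0,0,640,400),1.25,'pics/s1.png')
```

```text
(no output)
```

View pics/t1.png

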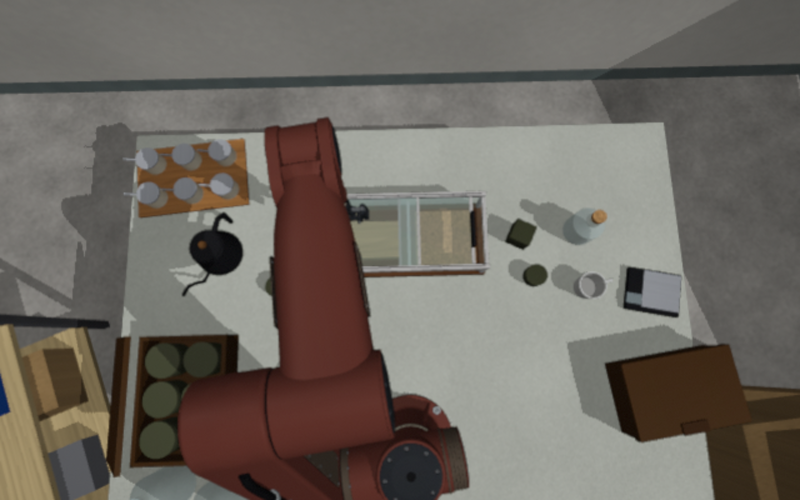

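View pics/s1.png

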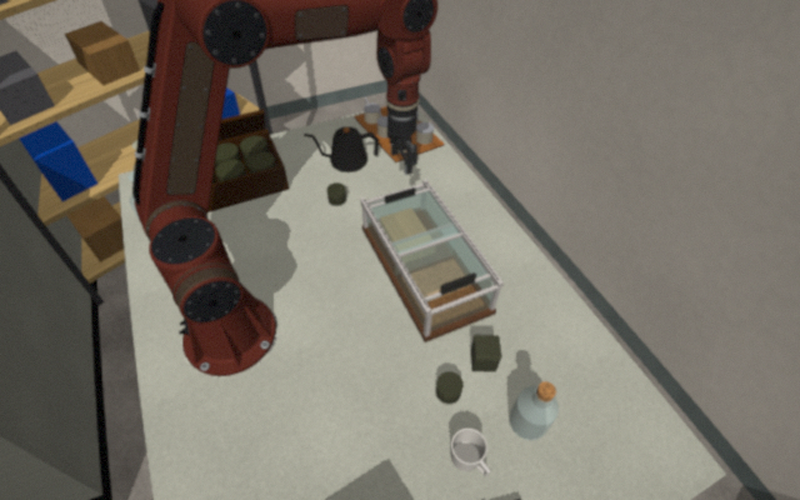

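Call:
move_arm --commands '[[[-4,4,-50],[0,0,0],60],[[-4,4,-90],[0,0,0],60],[[-4,4,-112],[0,0,0],60],[[-4,4,-112],[0,0,0],60],[[-4,4,-112],[0,0,0],60],[[-4,4,-112],[0,0,0],0],[[-4,4,-112],[0,0,0],0],[[-4,4,-112],[0,0,0],0],[[-4,4,-112],[0,0,0],0],[[-4,4,-112],[0,0,0],0],[[-4,4,-112],[0,0,0],0],[[-4,4,-112],[0,0,0],0]]' --force 30

```text
clock: 2.6
eef_pos: [0.5741, 0.1651, 0.1489]
tool_rot: [-3.141, -0.0, 3.13]
force: [-0.2, 0.2, 6.1]
grip_width: 0.108
```

Run:
```python
from h import *
crop('side',(270,110,410,250),4,'pics/s2.png')
print(bot.read_state()['force'],bot.read_state()['eef_pos'],bot.read_state()['grip_width'])
```

```text
[-1.5614172   0.78576269  6.86130165] [0.57407286 0.16504583 0.14889632] 0.10701499885280341
```

View pics/s2.png

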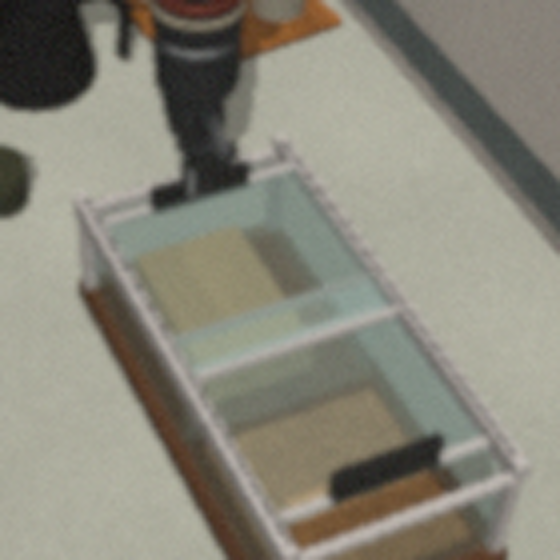

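Call:
move_arm --commands '[[[0,-2,2],[0,0,0],0],[[0,-20,2],[0,0,0],0],[[0,-40,2],[0,0,0],0],[[0,-60,2],[0,0,0],0],[[0,-80,2],[0,0,0],0],[[0,-100,2],[0,0,0],0],[[0,-115,2],[0,0,0],0],[[0,-130,2],[0,0,0],0],[[0,-140,2],[0,0,0],0],[[0,-145,2],[0,0,0],0],[[0,-150,2],[0,0,0],0],[[0,-150,2],[0,0,0],0]]'

```text
clock: 3.85
eef_pos: [0.5733, 0.0144, 0.1493]
tool_rot: [-3.14, -0.003, 3.13]
force: [5.1, -2.4, -24.0]
grip_width: 0.104
```

Call:
move_arm --commands '[[[0,-5,0],[0,0,0],0],[[0,-10,0],[0,0,0],0],[[0,-14,0],[0,0,0],0],[[0,-17,0],[0,0,0],0],[[0,-17,0],[0,0,0],0]]'

```text
clock: 4.35
eef_pos: [0.5733, -0.0021, 0.1492]
tool_rot: [3.141, -0.003, 3.13]
force: [4.1, 5.0, -11.8]
grip_width: 0.107
```

Call:
move_arm --commands '[[[0,-3,0],[0,0,0],0],[[0,-6,0],[0,0,0],0],[[0,-6,0],[0,0,0],0]]'

```text
clock: 4.65
eef_pos: [0.5733, -0.0023, 0.1492]
tool_rot: [3.129, -0.002, 3.133]
force: [4.3, 29.3, -10.0]
grip_width: 0.106
```

Call:
move_arm --commands '[[[0,5,0],[0,0,0],0],[[0,5,0],[0,0,0],60],[[0,5,0],[0,0,0],60],[[0,5,0],[0,0,0],60],[[0,5,0],[0,0,0],60],[[0,5,50],[0,0,0],85],[[0,5,80],[0,0,0],85],[[0,5,100],[0,0,0],85]]'

```text
clock: 5.45
eef_pos: [0.5741, 0.0022, 0.2521]
tool_rot: [3.13, 0.001, 3.133]
force: [0.2, -0.0, -0.8]
grip_width: 0.996
```

Now to above the left tin, with jaws turned to lie along x.

Call:
move_arm --commands '[[[-129,380,0],[0,0,-90],85],[[-129,380,0],[0,0,-90],85],[[-129,380,0],[0,0,-90],85],[[-129,380,0],[0,0,-90],85],[[-129,380,0],[0,0,-90],85],[[-129,380,0],[0,0,-90],85],[[-129,380,0],[0,0,-90],85],[[-129,380,0],[0,0,-90],85],[[-129,380,0],[0,0,-90],85],[[-129,380,0],[0,0,-90],85],[[-129,380,0],[0,0,-90],85],[[-129,380,0],[0,0,-90],85]]'

```text
clock: 6.65
eef_pos: [0.4451, 0.3823, 0.2522]
tool_rot: [3.129, 0.001, 1.56]
force: [0.1, -0.1, -0.2]
grip_width: 0.995
```

Run:
```python
from h import *
t=optics.grab_frame('top');s=optics.grab_frame('side')
crop('top',(250,145,410,235),5,'pics/c6.png',t)
crop('side',(240,100,440,250),4,'pics/c7.png',s)
```

```text
(no output)
```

View pics/c6.png

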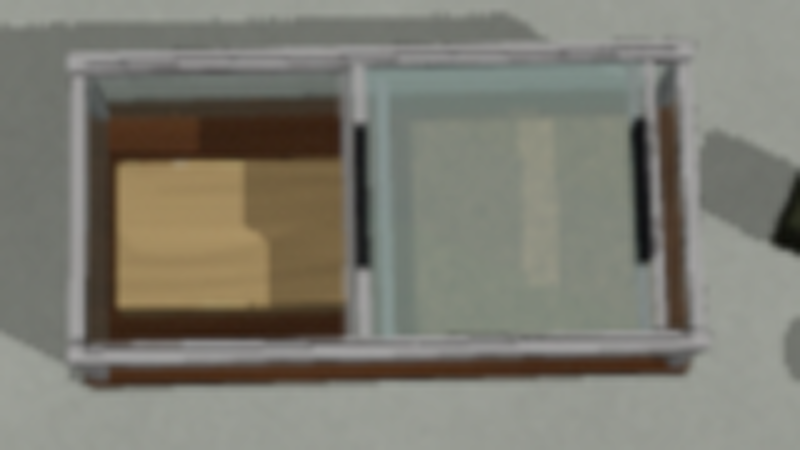

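View pics/c7.png

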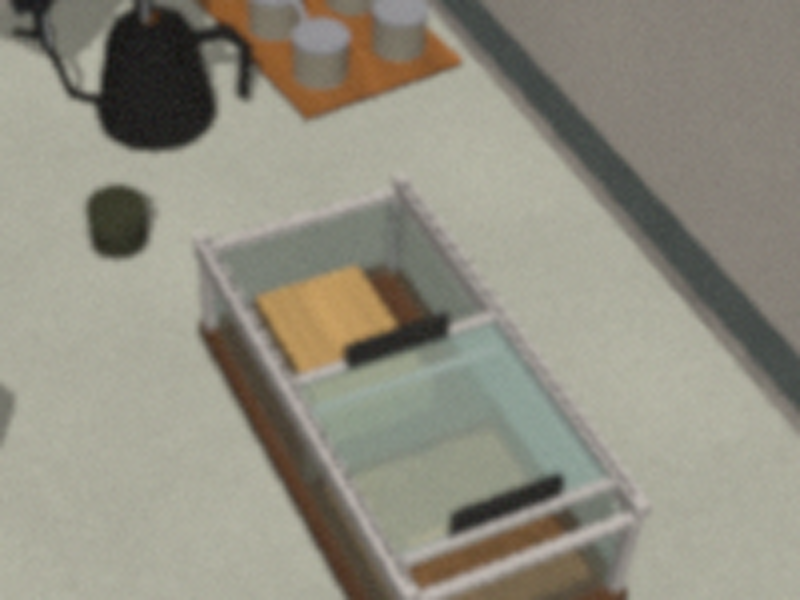

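Run:
```python
from h import *
def px(l,f,x0,y0): return [(x0+(u+.5)/f-.5,y0+(v+.5)/f-.5) for u,v in l]
print(onz('top',px([(115,160),(115,310),(343,308),(343,158)],5,250,145),.062).round(4))
print(onz('side',px([(255,297),(360,265)],4,240,100),.062).round(4))
print(onz('top',px([(358,130),(365,268),(646,260),(636,120)],5,250,145),.162).round(4))
print(onz('top',px([(415,115),(415,335),(632,330)],5,250,145),.032).round(4))
print(bot.read_state()['force'])
```

```text
[[0.6321 0.1861 0.062 ]
 [0.519  0.1864 0.062 ]
 [0.5159 0.0194 0.062 ]
 [0.629  0.0166 0.062 ]]
[[0.5203 0.1862 0.062 ]
 [0.6333 0.1851 0.062 ]]
[[ 0.6234  0.0045  0.162 ]
 [ 0.526   0.0022  0.162 ]
 [ 0.5263 -0.19    0.162 ]
 [ 0.6252 -0.1883  0.162 ]]
[[ 0.6689 -0.0388  0.032 ]
 [ 0.499  -0.0335  0.032 ]
 [ 0.4983 -0.1959  0.032 ]]
[-0.48057766  0.33949018  0.29511512]
```

Call:
move_arm --commands '[[[0,0,-50],[0,0,0],85],[[0,0,-100],[0,0,0],85],[[0,0,-150],[0,0,0],85],[[0,0,-190],[0,0,0],85],[[0,0,-220],[0,0,0],85],[[0,0,-236],[0,0,0],85],[[0,0,-236],[0,0,0],85],[[0,0,-236],[0,0,0],0],[[0,0,-236],[0,0,0],0],[[0,0,-236],[0,0,0],0],[[0,0,-236],[0,0,0],0],[[0,0,-236],[0,0,0],0]]' --force 30

```text
clock: 7.95
eef_pos: [0.4463, 0.3825, 0.0177]
tool_rot: [3.127, -0.0, 1.565]
force: [1.1, -1.1, 6.7]
grip_width: 0.743
```

Call:
move_arm --commands '[[[0,0,30],[0,0,0],0],[[0,0,75],[0,0,0],0],[[0,0,120],[0,0,0],0],[[0,0,165],[0,0,0],0],[[0,0,200],[0,0,0],0],[[20,-40,200],[0,0,0],0],[[42,-80,200],[0,0,0],0],[[64,-120,200],[0,0,0],0],[[86,-160,200],[0,0,0],0],[[108,-200,200],[0,0,0],0],[[129,-238,200],[0,0,0],0],[[129,-238,200],[0,0,0],0]]'

```text
clock: 9.15
eef_pos: [0.5776, 0.1398, 0.2178]
tool_rot: [3.126, 0.001, 1.561]
force: [-0.3, 1.3, -1.6]
grip_width: 0.738
```

Run:
```python
from h import *
s=crop('side',(240,50,440,250),3,'pics/c8.png')
print(bot.read_state()['eef_pos'],bot.read_state()['force'])
```

```text
[0.57633208 0.14205032 0.21776798] [ 0.11565526  0.02669393 -1.57639204]
```

View pics/c8.png

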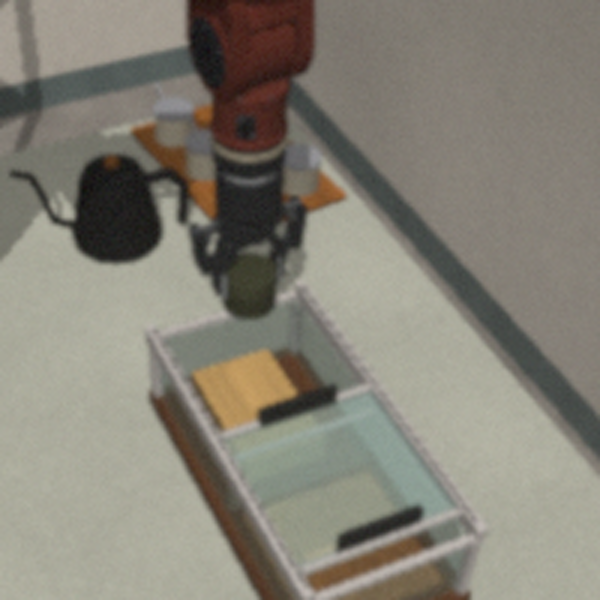

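Call:
move_arm --commands '[[[-1,3,-35],[0,0,0],0],[[-1,3,-70],[0,0,0],0],[[-1,3,-100],[0,0,0],0],[[-1,3,-120],[0,0,0],0],[[-1,3,-132],[0,0,0],0],[[-1,3,-137],[0,0,0],0],[[-1,3,-137],[0,0,0],0]]'

```text
clock: 9.9
eef_pos: [0.5752, 0.1455, 0.081]
tool_rot: [3.127, -0.0, 1.562]
force: [0.1, 0.0, -1.2]
grip_width: 0.739
```

Call:
move_arm --commands '[[[0,0,-1],[0,0,0],0],[[0,0,-1],[0,0,0],68],[[0,0,-1],[0,0,0],75],[[0,0,-1],[0,0,0],80],[[0,0,-1],[0,0,0],80],[[0,0,-1],[0,0,0],80],[[0,0,25],[0,0,0],80],[[0,0,70],[0,0,0],85],[[0,0,120],[0,0,0],85],[[0,0,170],[0,0,0],85]]'

```text
clock: 10.9
eef_pos: [0.5747, 0.1454, 0.2528]
tool_rot: [3.127, -0.0, 1.562]
force: [1.8, -0.3, -0.9]
grip_width: 0.998
```

Run:
```python
from h import *
s=crop('side',(240,50,440,250),3,'pics/c9.png')
print(bot.read_state()['eef_pos'],bot.read_state()['force'])
```

```text
[0.57793495 0.14588432 0.26164467] [ 1.04560132 -0.87679724  6.86074649]
```

View pics/c9.png

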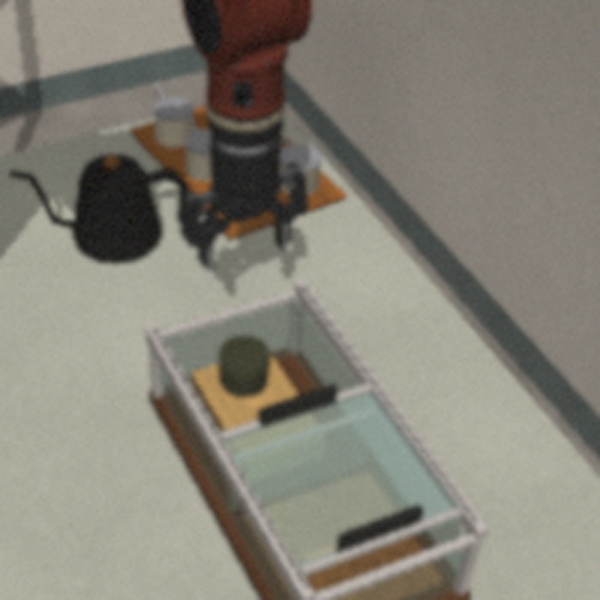

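Call:
move_arm --commands '[[[-119,-533,0],[0,0,0],85],[[-119,-533,0],[0,0,0],85],[[-119,-533,0],[0,0,0],85],[[-119,-533,0],[0,0,0],85],[[-119,-533,0],[0,0,0],85],[[-119,-533,0],[0,0,0],85],[[-119,-533,0],[0,0,0],85],[[-119,-533,0],[0,0,0],85],[[-119,-533,0],[0,0,0],85],[[-119,-533,0],[0,0,0],85],[[-119,-533,0],[0,0,0],85],[[-119,-533,0],[0,0,0],85]]'

```text
clock: 12.15
eef_pos: [0.4572, -0.3923, 0.2609]
tool_rot: [3.116, -0.0, 1.557]
force: [0.4, 0.5, -0.4]
grip_width: 1.001
```

Run:
```python
from h import *
t=optics.grab_frame('top');s=optics.grab_frame('side')
crop('side',(240,130,480,390),2.3,'pics/c10.png',s); cv2.imwrite('pics/t10.png',t)
print(bot.read_state()['eef_pos'],bot.read_state()['force'])
```

```text
[ 0.45834982 -0.38794201  0.26112971] [-0.42066144  0.43816087  0.76176408]
```

View pics/c10.png

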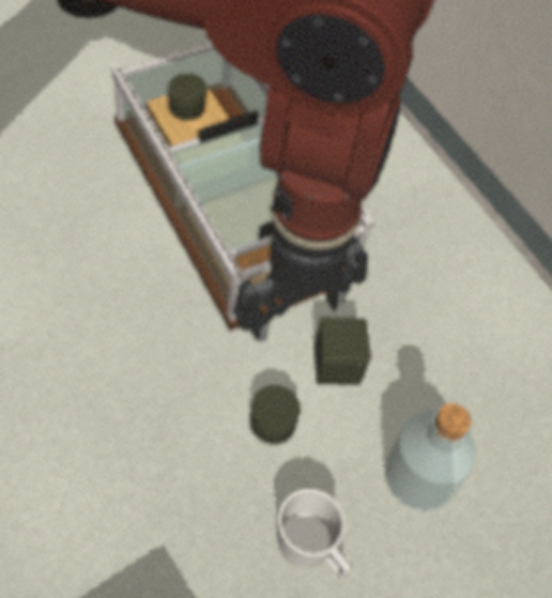

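View pics/t10.png

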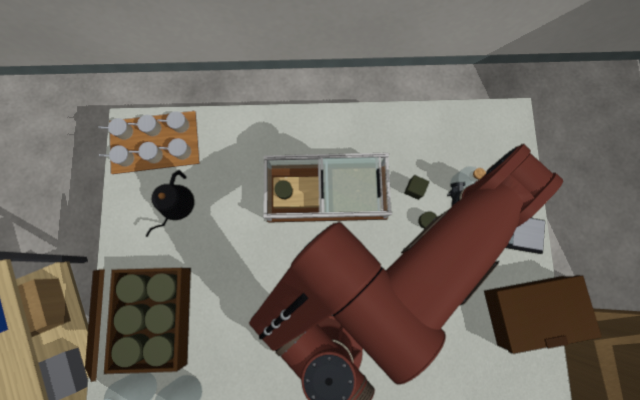

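Call:
move_arm --commands '[[[0,1,-40],[0,1.4,0],85],[[0,1,-90],[0,1.4,0],85],[[0,1,-140],[0,1.4,0],85],[[0,1,-185],[0,1.4,0],85],[[0,1,-220],[0,1.4,0],85],[[0,1,-245],[0,1.4,0],85],[[0,1,-245],[0,1.4,0],85],[[0,1,-245],[0,1.4,0],0],[[0,1,-245],[0,1.4,0],0],[[0,1,-245],[0,1.4,0],0],[[0,1,-245],[0,1.4,0],0],[[0,1,-245],[0,1.4,0],0]]'

```text
clock: 13.45
eef_pos: [0.4595, -0.3876, 0.018]
tool_rot: [3.138, -0.0, 1.561]
force: [0.1, 2.6, 8.0]
grip_width: 0.738
```

Call:
move_arm --commands '[[[0,0,30],[0,0,0],0],[[0,0,75],[0,0,0],0],[[0,0,120],[0,0,0],0],[[0,0,165],[0,0,0],0],[[0,0,200],[0,0,0],0],[[10,40,205],[0,0,0],0],[[20,80,205],[0,0,0],0],[[31,125,205],[0,0,0],0],[[42,170,205],[0,0,0],0],[[53,215,205],[0,0,0],0],[[64,260,205],[0,0,0],0],[[74,300,205],[0,0,0],0]]'

```text
clock: 14.65
eef_pos: [0.5336, -0.0855, 0.2239]
tool_rot: [3.137, -0.0, 1.561]
force: [0.8, -1.0, -2.3]
grip_width: 0.737
```

Call:
move_arm --commands '[[[11,45,0],[0,0,0],0],[[22,90,0],[0,0,0],0],[[32,130,0],[0,0,0],0],[[40,160,0],[0,0,0],0],[[40,160,0],[0,0,0],0],[[40,160,0],[0,0,0],0]]'

```text
clock: 15.25
eef_pos: [0.5735, 0.075, 0.2243]
tool_rot: [3.137, -0.0, 1.562]
force: [0.1, -0.7, -1.4]
grip_width: 0.739
```

Call:
move_arm --commands '[[[1,-1,-40],[0,0,0],0],[[1,-1,-80],[0,0,0],0],[[1,-1,-110],[0,0,0],0],[[1,-1,-130],[0,0,0],0],[[1,-1,-140],[0,0,0],0],[[1,-1,-143],[0,0,0],0],[[1,-1,-143],[0,0,0],0]]'

```text
clock: 15.95
eef_pos: [0.5749, 0.0735, 0.0819]
tool_rot: [3.136, 0.0, 1.562]
force: [-0.2, -0.5, -0.7]
grip_width: 0.74
```

Call:
move_arm --commands '[[[0,0,-2],[0,0,0],0],[[0,0,-2],[0,0,0],68],[[0,0,-2],[0,0,0],75],[[0,0,-2],[0,0,0],80],[[0,0,-2],[0,0,0],80],[[0,0,-2],[0,0,0],80],[[0,0,25],[0,0,0],80],[[0,0,70],[0,0,0],85],[[0,0,120],[0,0,0],85],[[0,0,150],[0,0,0],85],[[0,0,150],[0,0,0],85]]'

```text
clock: 17.05
eef_pos: [0.5774, 0.0735, 0.2368]
tool_rot: [3.128, 0.0, 1.562]
force: [0.9, -0.2, 0.8]
grip_width: 0.996
```

Run:
```python
from h import *
s=crop('side',(240,50,440,250),3,'pics/c11.png')
print(bot.read_state()['eef_pos'],bot.read_state()['force'])
```

```text
[0.57623675 0.07351597 0.23409839] [ 0.11803693 -0.45714877 -0.60714066]
```

View pics/c11.png

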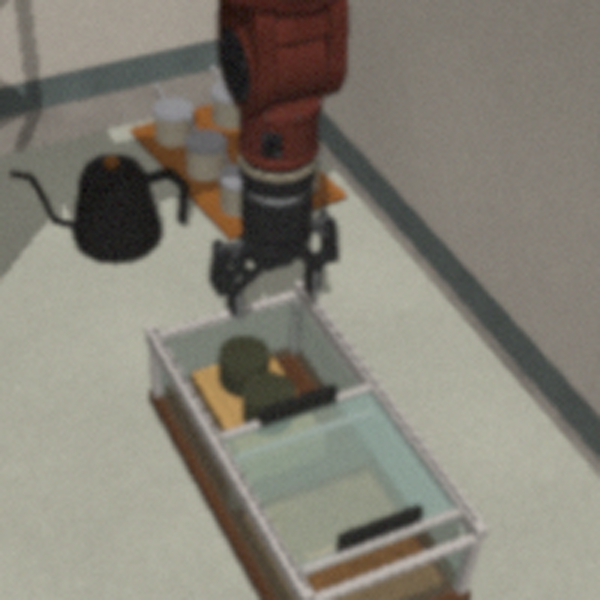

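Call:
move_arm --commands '[[[-2,-71,0],[0,0,90],60],[[-2,-71,0],[0,0,90],60],[[-2,-71,0],[0,0,90],60],[[-2,-71,0],[0,0,90],60],[[-2,-71,0],[0,0,90],60],[[-2,-71,0],[0,0,90],60],[[-2,-71,0],[0,0,90],60],[[-2,-71,0],[0,0,90],60],[[-2,-71,0],[0,0,90],60],[[-2,-71,0],[0,0,90],60],[[-2,-71,0],[0,0,90],60],[[-2,-71,0],[0,0,90],60]]'

```text
clock: 18.3
eef_pos: [0.5735, 0.0026, 0.2326]
tool_rot: [3.132, -0.002, 3.134]
force: [1.0, -0.0, 0.9]
grip_width: 0.698
```

Call:
move_arm --commands '[[[0,0,-40],[0,0,0],60],[[0,0,-70],[0,0,0],60],[[0,0,-83],[0,0,0],60],[[0,0,-83],[0,0,0],60],[[0,0,-83],[0,0,0],0],[[0,0,-83],[0,0,0],0],[[0,0,-83],[0,0,0],0],[[0,0,-83],[0,0,0],0],[[0,0,-83],[0,0,0],0],[[0,0,-83],[0,0,0],0],[[0,0,-83],[0,0,0],0]]' --force 25

```text
clock: 19.4
eef_pos: [0.5742, 0.0026, 0.1506]
tool_rot: [3.132, -0.0, 3.134]
force: [-0.7, 0.4, 6.0]
grip_width: 0.108
```

Call:
move_arm --commands '[[[0,10,0],[0,0,0],0],[[0,30,0],[0,0,0],0],[[0,50,0],[0,0,0],0],[[0,70,0],[0,0,0],0],[[0,90,0],[0,0,0],0],[[0,110,0],[0,0,0],0],[[0,130,0],[0,0,0],0],[[0,150,0],[0,0,0],0],[[0,165,0],[0,0,0],0],[[0,177,0],[0,0,0],0],[[0,183,0],[0,0,0],0],[[0,183,0],[0,0,0],0]]'

```text
clock: 20.6
eef_pos: [0.5748, 0.1871, 0.1507]
tool_rot: [3.13, 0.001, 3.135]
force: [5.7, 1.8, -3.4]
grip_width: 0.105
```

Call:
move_arm --commands '[[[0,3,0],[0,0,0],0],[[0,6,0],[0,0,0],0],[[0,9,0],[0,0,0],0],[[0,10,0],[0,0,0],0],[[0,10,0],[0,0,0],0]]'

```text
clock: 21.1
eef_pos: [0.5748, 0.1932, 0.1506]
tool_rot: [3.138, 0.001, 3.132]
force: [2.0, -19.6, 1.6]
grip_width: 0.11
```

Call:
move_arm --commands '[[[0,0,0],[0,0,0],0],[[0,0,0],[0,0,0],60],[[0,0,0],[0,0,0],60],[[0,0,0],[0,0,0],60],[[0,0,0],[0,0,0],60],[[0,0,45],[0,0,0],60],[[0,0,90],[0,0,0],60],[[0,0,90],[0,0,0],60]]'

```text
clock: 21.9
eef_pos: [0.5776, 0.1941, 0.2469]
tool_rot: [3.136, 0.01, 3.132]
force: [1.2, 0.3, 0.3]
grip_width: 0.705
```

Call:
move_arm --commands '[[[1,-384,0],[0,0,0],60],[[1,-384,0],[0,0,0],60],[[1,-384,0],[0,0,0],60],[[1,-384,0],[0,0,0],60],[[1,-384,0],[0,0,0],60],[[1,-384,0],[0,0,0],60],[[1,-384,0],[0,0,0],60],[[1,-384,0],[0,0,0],60],[[1,-384,0],[0,0,0],60],[[1,-384,0],[0,0,0],60]]'

```text
clock: 22.9
eef_pos: [0.5783, -0.1902, 0.2465]
tool_rot: [3.135, 0.009, 3.131]
force: [0.1, -0.2, 0.5]
grip_width: 0.706
```

Run:
```python
from h import *
t=optics.grab_frame('top');s=optics.grab_frame('side')
crop('top',(250,145,410,235),5,'pics/c12.png',t)
crop('side',(240,100,440,300),3,'pics/c13.png',s)
print(bot.read_state()['eef_pos'],bot.read_state()['force'])
```

```text
[ 0.57853061 -0.18870395  0.24677511] [0.18478846 0.52402235 0.20482204]
```

View pics/c12.png

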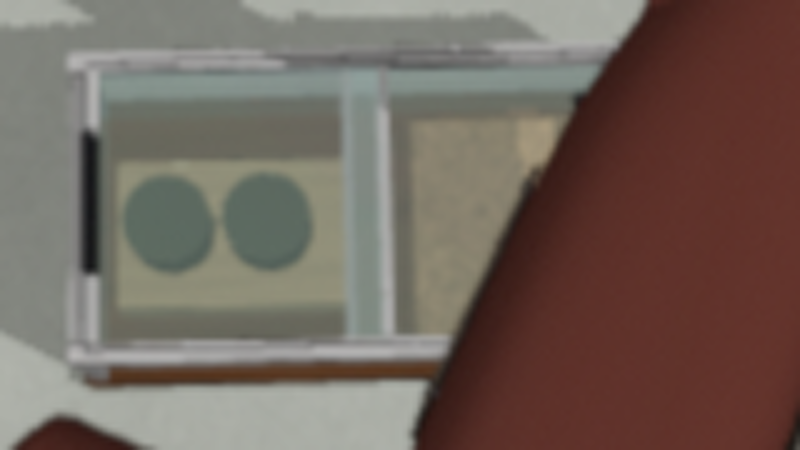

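View pics/c13.png

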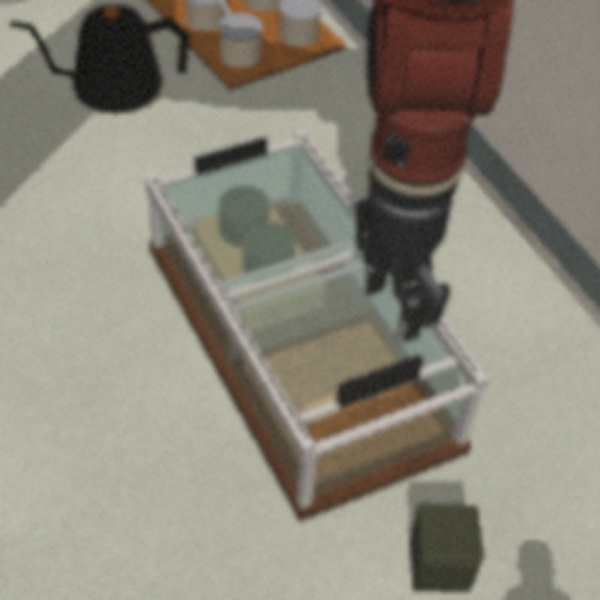

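Call:
move_arm --commands '[[[-3,-1,-40],[0,0,0],60],[[-3,-1,-80],[0,0,0],60],[[-3,-1,-97],[0,0,0],60],[[-3,-1,-97],[0,0,0],60],[[-3,-1,-97],[0,0,0],0],[[-3,-1,-97],[0,0,0],0],[[-3,-1,-97],[0,0,0],0],[[-3,-1,-97],[0,0,0],0],[[-3,-1,-97],[0,0,0],0],[[-3,-1,-97],[0,0,0],0],[[-3,-1,-97],[0,0,0],0]]'

```text
clock: 24.1
eef_pos: [0.5764, -0.19, 0.1512]
tool_rot: [3.136, 0.012, 3.133]
force: [-0.2, 0.8, 7.3]
grip_width: 0.106
```

Call:
move_arm --commands '[[[0,10,0],[0,0,0],0],[[0,30,0],[0,0,0],0],[[0,50,0],[0,0,0],0],[[0,70,0],[0,0,0],0],[[0,90,0],[0,0,0],0],[[0,110,0],[0,0,0],0],[[0,130,0],[0,0,0],0],[[0,145,0],[0,0,0],0],[[0,155,0],[0,0,0],0],[[0,160,0],[0,0,0],0],[[0,162,0],[0,0,0],0]]'

```text
clock: 25.2
eef_pos: [0.577, -0.0274, 0.1513]
tool_rot: [3.136, 0.013, 3.134]
force: [5.3, -3.4, -5.7]
grip_width: 0.108
```

Call:
move_arm --commands '[[[0,3,0],[0,0,0],0],[[0,6,0],[0,0,0],0],[[0,9,0],[0,0,0],0],[[0,10,0],[0,0,0],0]]'

```text
clock: 25.6
eef_pos: [0.577, -0.0217, 0.1513]
tool_rot: [-3.138, 0.013, 3.131]
force: [1.5, -26.7, -7.9]
grip_width: 0.107
```

Call:
move_arm --commands '[[[0,-1,0],[0,0,0],0],[[0,-1,0],[0,0,0],60],[[0,-1,0],[0,0,0],60],[[0,-1,0],[0,0,0],60],[[0,-1,0],[0,0,0],60],[[0,-1,45],[0,0,0],60],[[0,-1,90],[0,0,0],85],[[0,-1,110],[0,0,0],85]]'

```text
clock: 26.4
eef_pos: [0.5782, -0.0227, 0.2654]
tool_rot: [-3.137, 0.017, 3.131]
force: [0.2, -1.0, -0.6]
grip_width: 0.989
```

Run:
```python
from h import *
t=optics.grab_frame('top');s=optics.grab_frame('side')
f=8; x0,y0=385,160
cv2.imwrite('pics/c14.png',cv2.resize(t[y0:y0+70,x0:x0+80],None,fx=f,fy=f,interpolation=cv2.INTER_CUBIC))
crop('side',(240,130,480,390),2.3,'pics/c15.png',s)
r={}
for n,im,box in(('top',t,(385,160,460,240)),('side',s,(330,250,420,360))):
    hsv=cv2.cvtColor(im,cv2.COLOR_BGR2HSV); m=cv2.inRange(hsv,(18,35,0),(55,255,95))
    k=np.zeros_like(m);k[box[1]:box[3],box[0]:box[2]]=m[box[1]:box[3],box[0]:box[2]]
    nn,lab,st,ce=cv2.connectedComponentsWithStats(k)
    for i in range(1,nn):
        if st[i,4]>100: print(n,st[i],ce[i].round(1)); r[n]=ce[i]
print(tri(r['top'],r['side']))
print(bot.read_state()['eef_pos'],bot.read_state()['force'])
```

```text
top [405 176  24  23 349] [416.5 186.9]
side [377 268  24  29 599] [388.3 281.9]
(array([ 0.58157802, -0.35009526,  0.04722994]), [np.float64(1.055401754130394e-05), np.float64(1.0554017541178473e-05)])
[ 0.5786716  -0.02275993  0.26481295] [1.41837298 0.13557127 0.18910446]
```

View pics/c14.png

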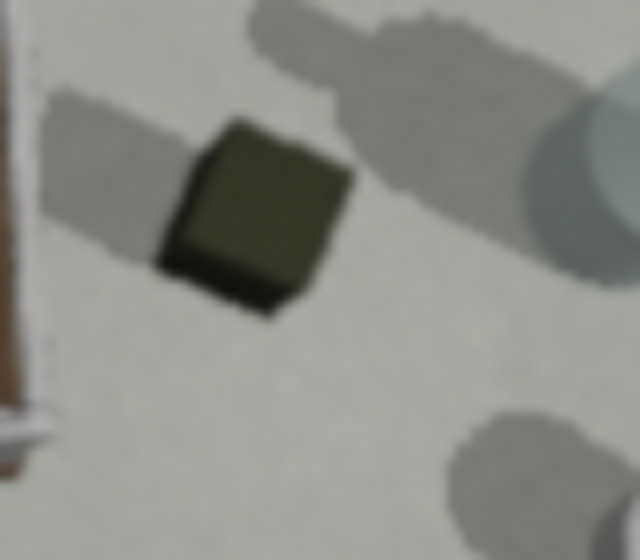

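View pics/c15.png

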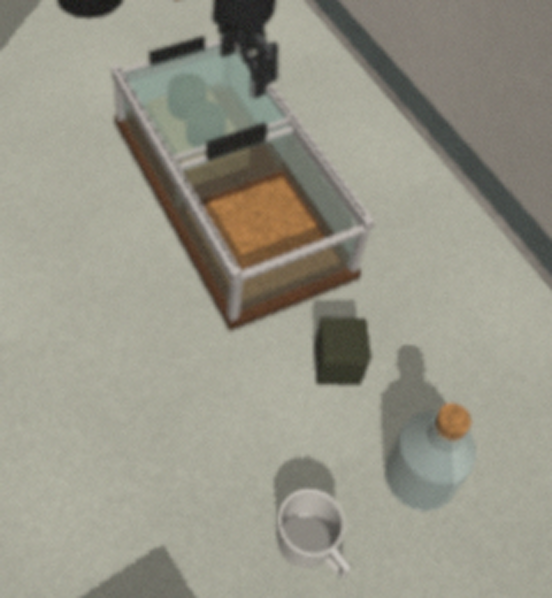

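Run:
```python
from h import *
f=8;C=[(238,118),(355,175),(302,285),(188,236)]
w=onz('top',[(385+(u+.5)/f-.5,160+(v+.5)/f-.5) for u,v in C],.08);print(w.round(4),w.mean(0))
for i in range(4):
    d=w[(i+1)%4]-w[i];print(np.hypot(*d[:2]).round(4),np.degrees(np.arctan2(d[1],d[0]))%90)
C=[(203,198),(283,173),(328,227),(240,258)]
```

```text
[[ 0.6219 -0.3371  0.08  ]
 [ 0.5936 -0.3889  0.08  ]
 [ 0.5429 -0.3608  0.08  ]
 [ 0.5671 -0.3104  0.08  ]] [ 0.58137553 -0.34930955  0.08      ]
0.059 61.29115084550418
0.0579 61.01814865724353
0.0559 64.32846427696265
0.0609 64.02871509600425
```

Call:
move_arm --commands '[[[3,-327,0],[0,1,-25.5],85],[[3,-327,0],[0,1,-25.5],85],[[3,-327,0],[0,1,-25.5],85],[[3,-327,0],[0,1,-25.5],85],[[3,-327,0],[0,1,-25.5],85],[[3,-327,0],[0,1,-25.5],85],[[3,-327,0],[0,1,-25.5],85],[[3,-327,0],[0,1,-25.5],85],[[3,-327,0],[0,1,-25.5],85],[[3,-327,0],[0,1,-25.5],85]]'

```text
clock: 27.5
eef_pos: [0.5817, -0.3485, 0.2643]
tool_rot: [-3.133, 0.0, 2.687]
force: [-0.5, 0.9, -0.1]
grip_width: 0.992
```

Run:
```python
from h import *
s=crop('side',(240,130,480,390),2.3,'pics/c16.png')
st=bot.read_state();print(st['eef_pos'],st['tool_rot'],st['joint_pos'])
```

```text
[ 0.58184656 -0.34837304  0.26463058] [-3.13317731e+00  8.74504657e-04  2.68783407e+00] [-0.64330271  0.58995846  0.40139314  1.37978658 -0.00809986 -0.18955034]
```

View pics/c16.png

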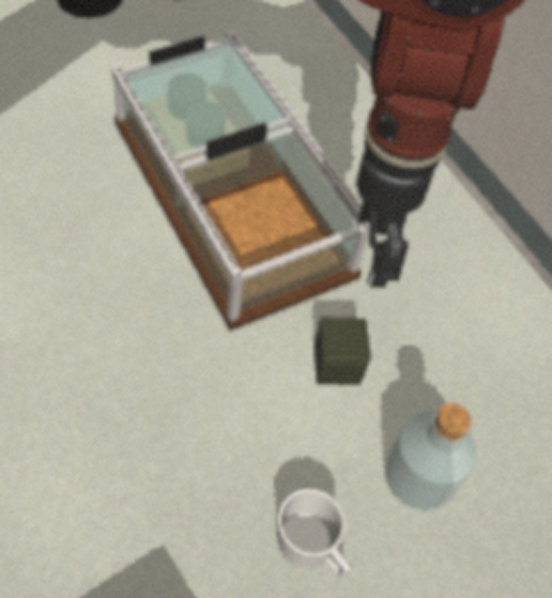

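Call:
move_arm --commands '[[[0,-1,-45],[0,0,-1.2],85],[[0,-1,-90],[0,0,-1.2],85],[[0,-1,-135],[0,0,-1.2],85],[[0,-1,-175],[0,0,-1.2],85],[[0,-1,-205],[0,0,-1.2],85],[[0,-1,-227],[0,0,-1.2],85],[[0,-1,-227],[0,0,-1.2],85],[[0,-1,-227],[0,0,-1.2],0],[[0,-1,-227],[0,0,-1.2],0],[[0,-1,-227],[0,0,-1.2],0],[[0,-1,-227],[0,0,-1.2],0],[[0,-1,-227],[0,0,-1.2],0]]' --force 40

```text
clock: 28.75
eef_pos: [0.583, -0.3498, 0.0396]
tool_rot: [-3.133, 0.004, 2.667]
force: [0.0, 1.9, 7.5]
grip_width: 0.745
```

Call:
move_arm --commands '[[[0,0,30],[0,0,0],0],[[0,0,75],[0,0,0],0],[[0,0,120],[0,0,0],0],[[0,0,160],[0,0,0],0],[[0,0,195],[0,0,0],0],[[-1,40,195],[0,0,7],0],[[-2,85,195],[0,0,14],0],[[-3,130,195],[0,0,21],0],[[-4,175,195],[0,0,27],0],[[-5,215,195],[0,0,27],0],[[-5,232,195],[0,0,27],0],[[-5,232,195],[0,0,27],0]]'

```text
clock: 29.95
eef_pos: [0.578, -0.1157, 0.2352]
tool_rot: [-3.133, 0.004, 3.141]
force: [-0.1, 0.4, -2.2]
grip_width: 0.743
```

Run:
```python
from h import *
s=crop('side',(240,90,440,270),3,'pics/c17.png')
st=bot.read_state();print(st['eef_pos'],st['tool_rot'],st['force'])
```

```text
[ 0.57819514 -0.11733015  0.23508642] [-3.1326687   0.00455174  3.13975399] [-0.48158259 -0.04373779 -1.96196835]
```

View pics/c17.png

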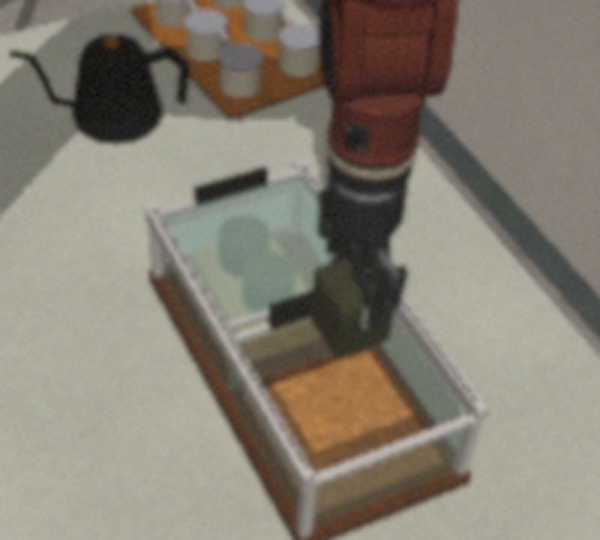

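Call:
move_arm --commands '[[[0,-1,-40],[0,0,0],0],[[0,-1,-80],[0,0,0],0],[[0,-1,-115],[0,0,0],0],[[0,-1,-140],[0,0,0],0],[[0,-1,-153],[0,0,0],0],[[0,-1,-162],[0,0,0],0],[[0,-1,-162],[0,0,0],0]]'

```text
clock: 30.7
eef_pos: [0.5786, -0.1192, 0.073]
tool_rot: [-3.132, 0.005, 3.139]
force: [-0.3, -0.1, -1.6]
grip_width: 0.744
```

Call:
move_arm --commands '[[[0,0,-1],[0,0,0],0],[[0,0,-1],[0,0,0],68],[[0,0,-1],[0,0,0],75],[[0,0,-1],[0,0,0],80],[[0,0,-1],[0,0,0],80],[[0,0,-1],[0,0,0],80],[[0,0,25],[0,0,0],80],[[0,0,70],[0,0,0],80],[[0,0,120],[0,0,0],80],[[0,0,170],[0,0,0],60],[[0,0,170],[0,0,0],60]]'

```text
clock: 31.8
eef_pos: [0.5817, -0.1202, 0.2504]
tool_rot: [-3.129, 0.015, 3.139]
force: [1.4, -0.6, -0.5]
grip_width: 0.707
```

Call:
move_arm --commands '[[[-2,97,0],[0,0,0],60],[[-2,97,0],[0,0,0],60],[[-2,97,0],[0,0,0],60],[[-2,97,0],[0,0,0],60]]'

```text
clock: 32.2
eef_pos: [0.5797, -0.0222, 0.2503]
tool_rot: [-3.129, 0.015, 3.141]
force: [-0.6, -0.2, -0.0]
grip_width: 0.702
```

Run:
```python
from h import *
s=crop('side',(240,90,440,270),3,'pics/c18.png')
t=crop('top',(250,145,410,235),5,'pics/c19.png')
st=bot.read_state();print(st['eef_pos'],st['tool_rot'],st['force'])
```

```text
[ 0.57966243 -0.02374218  0.25004171] [-3.12853572  0.01498689  3.13878895] [0.19055706 0.9124024  0.01543299]
```

View pics/c18.png

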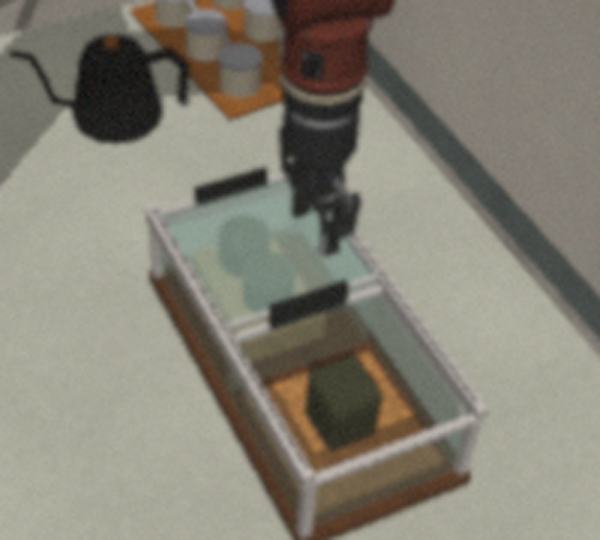

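View pics/c19.png

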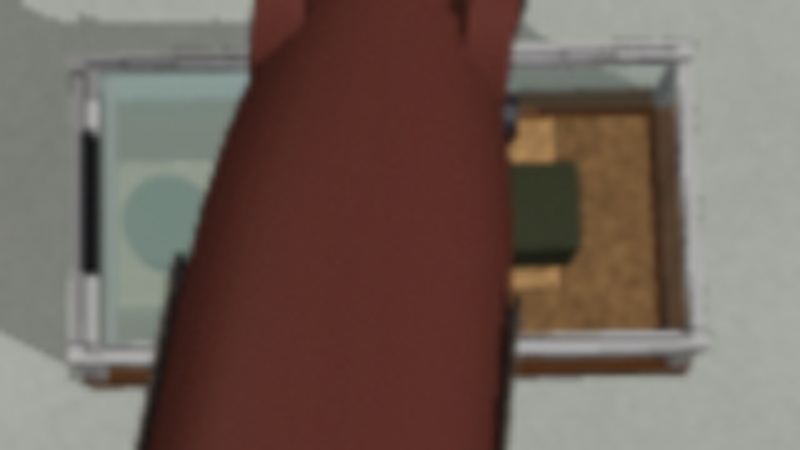

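Call:
move_arm --commands '[[[-3,1,-40],[0,0.8,0],60],[[-3,1,-80],[0,0.8,0],60],[[-3,1,-99],[0,0.8,0],60],[[-3,1,-99],[0,0.8,0],60],[[-3,1,-99],[0,0.8,0],0],[[-3,1,-99],[0,0.8,0],0],[[-3,1,-99],[0,0.8,0],0],[[-3,1,-99],[0,0.8,0],0],[[-3,1,-99],[0,0.8,0],0],[[-3,1,-99],[0,0.8,0],0],[[-3,1,-99],[0,0.8,0],0]]' --force 25

```text
clock: 33.4
eef_pos: [0.5775, -0.0231, 0.1524]
tool_rot: [-3.128, 0.003, 3.139]
force: [-0.4, -0.6, 6.8]
grip_width: 0.109
```

Call:
move_arm --commands '[[[0,-10,0],[0,0,0],0],[[0,-30,0],[0,0,0],0],[[0,-50,0],[0,0,0],0],[[0,-70,0],[0,0,0],0],[[0,-90,0],[0,0,0],0],[[0,-110,0],[0,0,0],0],[[0,-130,0],[0,0,0],0],[[0,-150,0],[0,0,0],0],[[0,-165,0],[0,0,0],0],[[0,-177,0],[0,0,0],0],[[0,-184,0],[0,0,0],0],[[0,-184,0],[0,0,0],0]]'

```text
clock: 34.6
eef_pos: [0.5768, -0.2085, 0.1524]
tool_rot: [-3.126, 0.002, 3.138]
force: [-4.8, -1.3, 3.4]
grip_width: 0.103
```

Call:
move_arm --commands '[[[0,-3,0],[0,0,0],0],[[0,-6,0],[0,0,0],0],[[0,-9,0],[0,0,0],0],[[0,-11,0],[0,0,0],0],[[0,-11,0],[0,0,0],0]]'

```text
clock: 35.1
eef_pos: [0.5768, -0.2173, 0.1524]
tool_rot: [-3.131, 0.002, 3.139]
force: [-3.3, 11.7, 5.2]
grip_width: 0.109
```

Probably at the stop (expected about -0.217); one firmer nudge to confirm.

Call:
move_arm --commands '[[[0,-3,0],[0,0,0],0],[[0,-3,0],[0,0,0],0]]'

```text
clock: 35.3
eef_pos: [0.5768, -0.2173, 0.1524]
tool_rot: [-3.136, 0.002, 3.141]
force: [-3.1, 14.4, 6.8]
grip_width: 0.105
```

Call:
move_arm --commands '[[[0,0,0],[0,0,0],0],[[0,0,0],[0,0,0],60],[[0,0,0],[0,0,0],60],[[0,0,0],[0,0,0],60],[[0,0,0],[0,0,0],60],[[0,0,45],[0,0,0],60],[[0,0,90],[0,0,0],60],[[0,0,130],[0,0,0],60]]'

```text
clock: 36.1
eef_pos: [0.5768, -0.2174, 0.2845]
tool_rot: [-3.136, 0.003, 3.141]
force: [0.4, -0.2, -0.2]
grip_width: 0.702
```

Call:
move_arm --commands '[[[-200,-150,0],[0,0,0],60],[[-200,-150,0],[0,0,0],60],[[-200,-150,0],[0,0,0],60],[[-200,-150,0],[0,0,0],60],[[-200,-150,0],[0,0,0],60],[[-200,-150,0],[0,0,0],60],[[-200,-150,0],[0,0,0],60]]'

```text
clock: 36.8
eef_pos: [0.376, -0.3683, 0.2848]
tool_rot: [-3.135, 0.004, 3.138]
force: [-0.4, 0.4, -0.0]
grip_width: 0.703
```

Run:
```python
from h import *
s=crop('side',(220,60,480,390),1.8,'pics/c20.png')
t=optics.grab_frame('top');crop('top',(250,145,410,235),5,'pics/c21.png',t)
cv2.imwrite('pics/t21.png',t)
st=bot.read_state();print(st['eef_pos'],st['tool_rot'],st['force'])
```

```text
[ 0.37736164 -0.36710757  0.28459766] [-3.13568073  0.00352859  3.1413525 ] [-0.48648923  0.18143668  1.7644696 ]
```

View pics/c20.png

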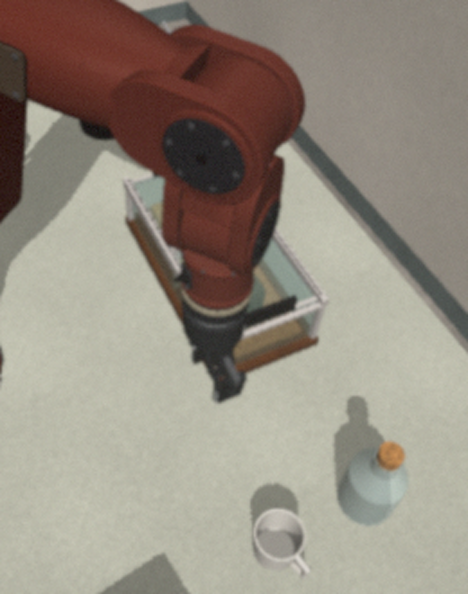

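View pics/c21.png

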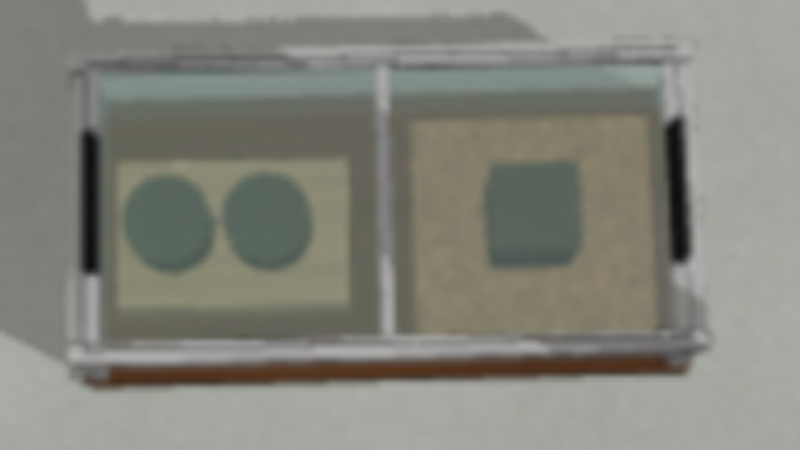

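View pics/t21.png

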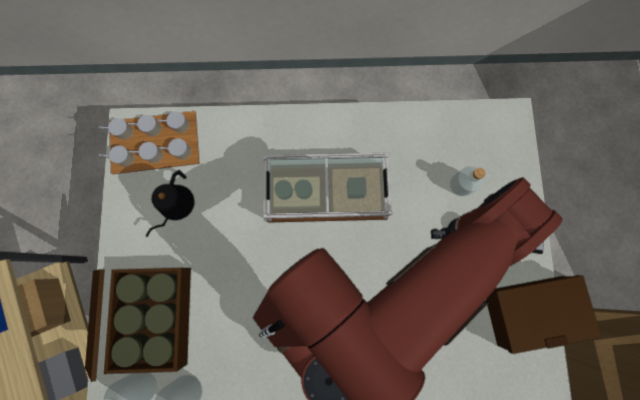

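Run:
```python
from h import *
def px(l,f=5,x0=250,y0=145): return [(x0+(u+.5)/f-.5,y0+(v+.5)/f-.5) for u,v in l]
r=onz('top',px([(116,160),(116,309),(350,306),(350,158)]),.062).mean(0);print('riser',r)
print('tins',onz('top',px([(169,221),(268,219)]),.105)-r)
m=onz('top',px([(412,117),(412,335),(658,332),(655,115)]),.032).mean(0);print('mat',m,onz('top',px([(533,205)]),.108)-m)
print('pulls',onz('top',px([(90,202),(678,190)]),.162))
```

```text
riser [0.57448257 0.09914077 0.062     ]
tins [[ 0.00066075  0.04257942  0.043     ]
 [ 0.00017456 -0.02828984  0.043     ]]
mat [ 0.58163809 -0.12626573  0.032     ] [[-0.00261651  0.00711111  0.076     ]]
pulls [[ 0.57739126  0.18968771  0.162     ]
 [ 0.57472541 -0.21458155  0.162     ]]
```

Run:
```python
from workcell import workorder
print(workorder.close_job())
```

```text
the job is handed in; nothing more can be done
None
```

I put both round tins and the one caddy on the table back in the tea case, slid both panes shut and handed the job in at about 37 s. No verdict was reported. The second caddy was not there in any picture.

Last checks, from the final top picture:
- **Round tins:** both stand on the riser, about 43 mm and −28 mm from its centre along y and within 1 mm of it in x.
- **Caddy:** it stands about 3 mm in x and 7 mm in y from the mat's centre. It was not knocked aside before I grasped it.
- **Panes:** I pushed each to its stop. The left stopped with the tool at y = 0.193 and about 20 N, the right at y = −0.217 and about 14 N.
- **Kettle, carafe and cup:** the carafe and kettle look unmoved in that picture. The cup was hidden by the arm there but stands in the side picture.
- **Arm:** it is clear of everything.

One small disagreement: the pictures put the pulls about 3 mm off the tool readings. That is under one pixel, and the left pull did not shift between the pictures taken after it was shut.

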